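# Dock the lamp-parts caddy and hold its sprung gate arm at the stop

### The job

Slide the loaded parts caddy all the way into the dock on the cart top, right up against the back stop, with its three parts still inside. Then swing the dock's sprung gate arm across the mouth by its black post until it meets its stop, and keep it held there against the spring so that a colleague can pin it: finish while still holding it, do not let go. Leave the parcel, the jar and the tape roll where they are.

Things in the scene. Friction and masses are not known exactly. Their poses are not given: they have to be found in the camera images.
- caddy: Loose grey plastic parts caddy, 0.45 to 0.7 kg loaded: open tray 140 (x) x 120 (y) x 40 mm high, 4 mm walls, a low divider along x and a carrying bar on two posts above it. Origin: centre of its underside; z up. Symmetric, so either end may go in first. It stands on the cart top.
- caddy_bar (a point): Centre of the caddy's carrying bar, 80 mm above the caddy's origin. The bar is 12 mm thick (caddy y), 80 mm long (caddy x), 22 mm high (69 to 91 mm above the underside), free all round: pinch it from above, fingers closing along caddy y.
- dock: Fixed aluminium dock, no floor: two side rails 50 mm high, 125 mm apart (flared wider in the first 30 mm), a back stop, and lips (45 to 50 mm up) that reach 12 mm inward over the caddy's rim; open above in the middle. Origin: on the cart top, middle of the mouth; x points into the dock, y to the left looking in, z up. The caddy slides in along x on the cart top, 2.5 mm to spare each side.
- dock_home (a point): Point on the cart top inside the dock at dock x = 71 mm, y = 0, same axes as the dock: the caddy's origin lies here when the caddy is fully home against the back stop (face at dock x = 141 mm), its 140 mm side along dock x, its front flush with the mouth.
- gate (a joint): Angle (rad) of the sprung steel gate arm about its upright pivot. 0 (rest, the spring returns it here): the arm points out of the mouth, along dock -x splayed 0.2 rad towards dock +y. Grows counter-clockwise seen from above; at 1.77, the stop, the arm lies across the mouth along dock -y, 10 mm in front of a caddy that is home. The spring pushes back at the post with 1 N at rest, 6 N at the stop.
- gate_hinge (a point): Point on the gate arm's upright pivot axis, 75 mm above the cart top, at dock x = -16 mm, y = +95 mm. The pivot hardware is 60 mm high. The arm is 12 mm thick, lies 20 to 34 mm above the cart top and reaches 112 mm from this axis.
- gate_post (a point): Point on the axis of the black upright post on the gate arm, 100 mm from the pivot axis, 75 mm above the cart top. The post is 18 mm in diameter, its top 96 mm above the cart top; at the stop it is at dock x = -16 mm, y = -5 mm. It may be pinched from above or pushed.
- socket: Brass lamp socket, 34 mm in diameter, 34 mm high, loose in the caddy. Origin: centre of its underside.
- weight: Dark steel disc, 38 mm in diameter, 18 mm high, loose in the caddy. Origin: centre of its underside.
- carton: Small cardboard carton 50 x 34 x 24 mm, loose in the caddy. Origin: centre of its underside.
- parcel: Bystander: taped cardboard parcel 95 x 75 x 60 mm on the cart top. Origin: centre of its underside.
- jar: Bystander: translucent plastic jar with a white cap, 64 mm in diameter, 85 mm high. Origin: centre of its underside.
- tape: Bystander: brown roll of packing tape lying flat, 90 mm in diameter, 48 mm high. Origin: centre of its underside.

How it is judged:
By the outcome, as a careful person would: the job done as asked, in the order asked, and still so for the second after the job is handed in, while the arm keeps its last pose, push and grip.
It also fails if it takes over 64 s, if anything falls off the work surface, if the arm or the gripper's body presses on something with over 40 N, if the wrist force passes 120 N, or if a joint passes its speed limit or range.

### The arm

A 6-joint arm with a two-finger parallel gripper is mounted at the origin on the work surface. World frame = base frame: x ahead of the robot, y to its left, z up, the work surface at z = 0. Lengths are in m, angles in rad, forces in N, time in s.
With the tool pointing down it reaches from about 0.35 to 0.775 m from the base axis. Payload 7.3 kg.
Tool frame: the origin (TCP) lies at the centre of the arm's flange, where the gripper is bolted on; the fingertips stand 178 mm ahead of it and the grasp point (between the pads) lies 159 mm ahead of it; z points along the fingers, y is the line along which they close (so a half turn about z gives the same grasp; the last joint's range is limited). The gripper opens to 92 mm and grips with 3 to 60 N. Pads are 19 mm wide; open, the fingers measure 130 mm over their backs; the gripper's body (75 mm by 190 mm) begins 47 mm behind the grasp point.
Start: joints at [1.097, 0.342, 1.524, -0, 1.275, -0.146], TCP at [0.169, 0.497, 0.405] pointing down, gripper open.
Joint ranges: [-2.53, 2.53], [-0.77, 2.02], [0.04, 2.7], [-1, 4.14], [0.28, 2.66], [-3.11, 3.11]. Speed limits (rad/s): [2.57, 2.57, 3.14, 3.14, 3.14, 3.14].

### API

Orientations are given as [roll, pitch, yaw] about the fixed x, y, z axes, in that order (R = Rz(yaw) Ry(pitch) Rx(roll)).
In Python, from cell import robot, camrig gives the robot as it stands (robot), with the cameras (camrig).
- The arm moves only by the tool nudge_tcp, called after ">>>" as name(argument=value, ...), one argument or row to a line, values as JSON. Schema: {"type":"object","properties":{"moves":{"type":"array","items":{"type":"object","properties":{"trans":{"type":"array","items":{"type":"number"},"minItems":3,"maxItems":3},"turn_vec":{"type":"array","items":{"type":"number"},"minItems":3,"maxItems":3}},"additionalProperties":false},"minItems":1,"maxItems":8},"finger_gap":{"type":"number"},"force":{"type":"number"},"only":{"type":"string"},"quiet":{"type":"boolean"},"lines":{"type":"string"}},"required":["moves"],"additionalProperties":false}. moves is a list of rows, 1 to 8 of them, each an object with the fields trans (a list: dx, dy, dz in m), turn_vec (a list: a rotation vector rx, ry, rz in rad); a field left out counts as zero; each row shifts and turns the commanded pose from where the row before left it, along the tool's axes as they then stand; what a row does not reach is not made up. A row lasts 1/12 s, in which the tool goes at most 0.0417 m and 0.125 rad, less where a joint would pass 70% of its speed; a pose out of reach is approached as far as the arm can. finger_gap is the finger opening in m, set as the call begins (left out keeps the last). The fingers move at their own pace and stop on an object; force is the grip in N (left out, the last holds). Time passes only in rows, so rows that do not move let the fingers close. The tool returns the time, the measured TCP pose, the force, the opening and the grip force at its end. only (a regular expression) keeps the lines of the reply that match it, lines (a string "A,B") keeps lines A to B, and quiet returns only ok. Input that does not fit is refused with a message, and nothing moves.
- robot.observe(): the state, without advancing time (a new reading comes with each control period).
- camrig.read_camera(name): name is "side" or "top" or "wrist"; returns a dict with "image" (400x640x3 uint8, red, green, blue), "fx", "fy", "cx", "cy" (pixels), "pose" (4x4, takes a point from camera to world coordinates). Camera axes: x right, y down, z forward; pixel columns grow to the right and rows downward; lengths in m; the calibration is good to about 2 mm. The wrist camera is an equidistant fisheye: a pixel r from the principal point sees the ray r / f radians off the axis. A picture is of the moment at which its call begins. There is no depth.
- robot.hand_in(): hands the job in; it is judged then, once.
The state is a dict: "time": time; "qpos": joint angles; "qvel": joint speeds; "joint_efforts": joint torques, N m; "tool_pos": TCP position; "tool_rot": TCP orientation; "contact_force": force on the tool from outside, world axes, zero at the start; "torque": the same for the moment, N m; "opening": finger opening in m; "grip_force": force on a finger pad.
Only numpy, scipy, OpenCV 4.12 (cv2) and the standard library are available. Lean on these libraries where they do the work, as an engineer would, in place of code of your own. Each camera call takes 0.05 s, during which the arm holds its last target. There are 200 camera calls.

## Working session

There is one attempt and no reset: what is moved stays moved. The work goes in short steps, Python scripts to look and compute and a tool call to move; the robot and the scene stay as the last step left them, time stands still between calls to the robot, and variables do not carry over. Pictures are saved under pics/ and viewed, at most 10 in all, crops included, and the job is handed in when it is done.

```bash
ls; mkdir -p pics; python3 - <<'E'
from cell import robot, camrig
import cv2,numpy as np
o=robot.observe();print({k:np.round(v,3) for k,v in o.items()})
for n in("top","side"):
    c=camrig.read_camera(n);cv2.imwrite(f"pics/{n}1.png",c["image"][:,:,::-1]);print(n,c["fx"],c["fy"],c["cx"],c["cy"],np.round(c["pose"],4).tolist())
E
```

```text
cell.py
pics
{'time': np.float64(0.0), 'qpos': array([ 1.097,  0.343,  1.525,  0.   ,  1.275, -0.146]), 'qvel': array([ 0.   , -0.   ,  0.003,  0.001, -0.002, -0.   ]), 'joint_efforts': array([  0.   , -43.124, -24.422,   0.072,   0.056,  -0.   ]), 'tool_pos': array([0.169, 0.497, 0.404]), 'tool_rot': array([-3.14 , -0.   ,  2.814]), 'contact_force': array([ 0.511, -0.181, -0.358]), 'torque': array([-0.017, -0.038, -0.037]), 'grip_force': np.float64(0.0), 'opening': np.float64(0.092)}
top 361.88032444438073 361.88032444438073 320.3312326528266 201.66372820006958 [[0.1066, -0.9694, 0.221, 0.354], [-0.9943, -0.1029, 0.0279, -0.0461], [-0.0043, -0.2227, -0.9749, 1.1464], [0.0, 0.0, 0.0, 1.0]]
side 379.6008577018297 379.6008577018297 321.8416881085928 192.42306575769723 [[-0.9856, -0.1138, 0.1253, 0.4738], [-0.1687, 0.7208, -0.6723, 0.6622], [-0.0138, -0.6838, -0.7296, 0.8146], [0.0, 0.0, 0.0, 1.0]]
```

View pics/top1.png

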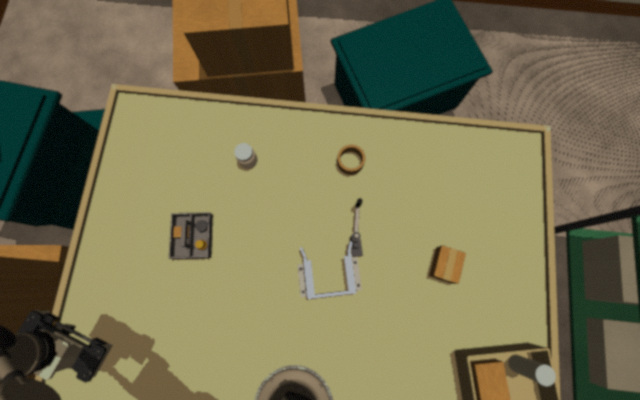

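View pics/side1.png

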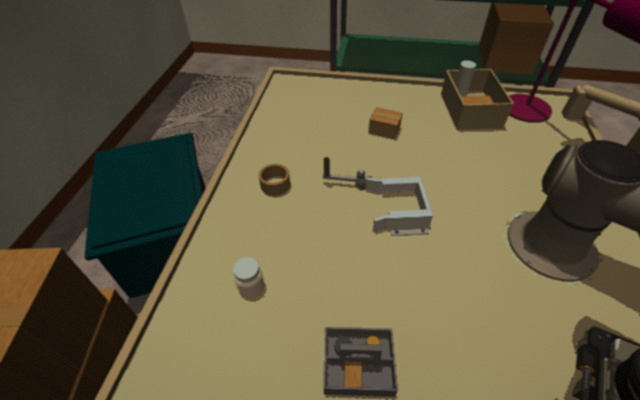

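```bash
python3 - <<'E'
import cv2,numpy as np
t=cv2.imread("pics/top1.png")
a=cv2.resize(t[185:310,285:375],None,fx=4.5,fy=4.5,interpolation=3)
b=cv2.resize(t[205:268,160:222],None,fx=6,fy=6,interpolation=3)
im=np.zeros((570,790,3),np.uint8);im[:a.shape[0],:a.shape[1]]=a;im[:b.shape[0],410:410+b.shape[1]]=b
cv2.imwrite("pics/crop1.png",im)
s=cv2.imread("pics/side1.png")
a=cv2.resize(s[150:240,315:440],None,fx=6,fy=6,interpolation=3)
cv2.imwrite("pics/crop2.png",a)
E
```

```text
(no output)
```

View pics/crop1.png

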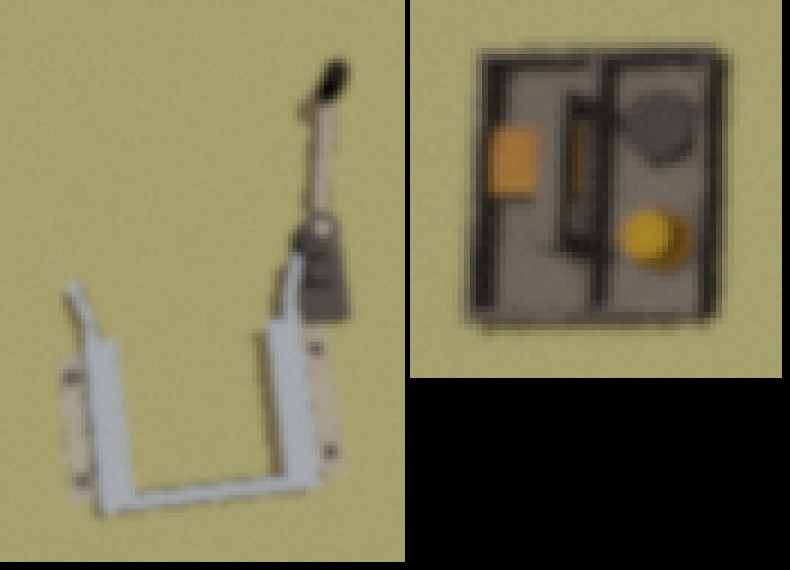

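View pics/crop2.png

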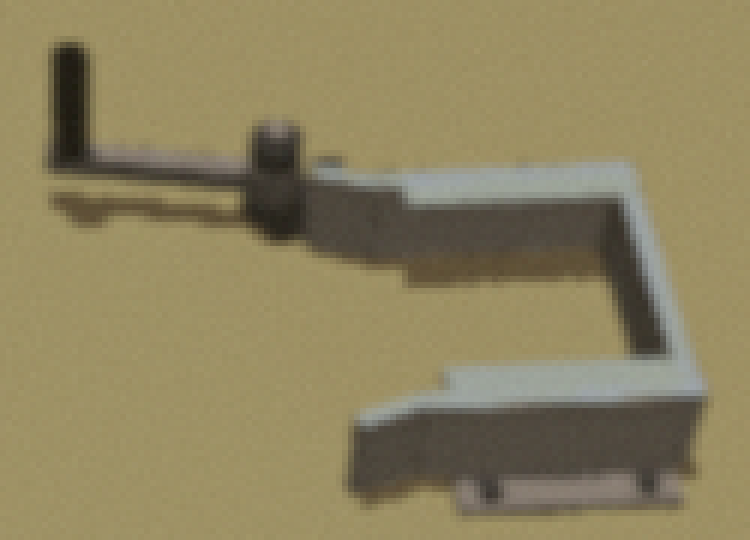

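```bash
cat > h.py <<'E'
import numpy as np
from scipy.optimize import least_squares
from scipy.spatial.transform import Rotation as R
def proj(c,P):
    T=np.linalg.inv(c["pose"]);p=np.atleast_2d(P)@T[:3,:3].T+T[:3,3]
    if c.get("fish"):
        r=np.hypot(p[:,0],p[:,1]);k=np.arctan2(r,p[:,2])/np.maximum(r,1e-9)
        return np.c_[c["cx"]+c["fx"]*p[:,0]*k,c["cy"]+c["fy"]*p[:,1]*k]
    return np.c_[c["cx"]+c["fx"]*p[:,0]/p[:,2],c["cy"]+c["fy"]*p[:,1]/p[:,2]]
def world(q,L):
    L=np.atleast_2d(L);c,s=np.cos(q[2]),np.sin(q[2])
    return np.c_[q[0]+c*L[:,0]-s*L[:,1],q[1]+s*L[:,0]+c*L[:,1],L[:,2]]
def fit(obs,q0):  # obs: list of (cam, local pts, pixels)
    f=lambda q:np.concatenate([(proj(c,world(q,L))-np.array(U)).ravel() for c,L,U in obs])
    s=least_squares(f,q0,loss="soft_l1");return s.x,f(s.x).reshape(-1,2)
def cam(n):
    from cell import robot, camrig
    c=camrig.read_camera(n);c["fish"]=n=="wrist";return c
E
python3 - <<'E'
from h import *
t,s=cam("top"),cam("side")
A=lambda l:np.array([285,185])+np.array(l)/4.5-.4
S=lambda l:np.array([315,150])+np.array(l)/6-.4
C=lambda l:np.array([160,205])+(np.array(l)-[410,0])/6-.4
pt=.1*np.array([-np.cos(.2),np.sin(.2)])+[-.016,.095]
D=[[.141,-.0505,.05],[.141,.0505,.05],[.03,-.0505,.05],[.03,.0505,.05],[-.016,.095,.06],[*pt,.096]]
q,r=fit([(t,D,A([(133,497),(286,477),(116,340),(268,322),(320,228),(337,68)])),
 (s,D,S([(667,357),(612,198),(447,370),(405,207),(276,128),(70,48)]))],[.4,-.1,3.1])
print("dock",q,"home",world(q,[.071,0,0]));print(r.round(1).tolist())
K=[[.07,.06,.04],[-.07,.06,.04],[0,0,.091],[.07,-.06,0],[-.07,-.06,0]]
q,r=fit([(t,K,C([(481,50),(470,320),(568,172),(729,55),(718,318)]))],[.4,.3,0])
print("caddy",q);print(r.round(1).tolist())
E
```

```text
dock [ 0.46953359 -0.04461299  3.3688515 ] home [[ 0.40035917 -0.06060984  0.        ]]
[[0.2, 0.1], [0.3, 0.3], [-0.4, -2.9], [-0.8, -3.0], [0.4, 0.6], [-0.3, 1.2], [1.2, -0.3], [1.6, -0.9], [-3.9, -0.2], [-3.0, -0.4], [0.4, 0.1], [0.1, 1.1]]
caddy [0.45907118 0.37399288 0.1469375 ]
[[-0.0, 0.1], [-0.6, 0.4], [-2.3, -1.0], [0.9, 0.2], [1.6, 0.1]]
```

>>> nudge_tcp(
  moves=[
    {"trans":[-0.0392, -0.0029, 0]},
    {"trans":[-0.0392, -0.0029, 0]},
    {"trans":[-0.0392, -0.0029, 0]},
    {"trans":[-0.0392, -0.0029, 0]},
    {"trans":[-0.0392, -0.0029, 0]},
    {"trans":[-0.0392, -0.0029, 0]},
    {"trans":[-0.0392, -0.0029, 0]},
    {"trans":[-0.0392, -0.0029, 0]},
  ],
)

```text
time: 0.87
tool_pos: [0.46, 0.373, 0.4046]
tool_rot: [-3.141, -0.0, 2.814]
contact_force: [0.7, 1.1, -0.7]
opening: 0.0918
grip_force: 0.0
```

>>> nudge_tcp(
  moves=[
    {"turn_vec":[0, 0, -0.119]},
    {"turn_vec":[0, 0, -0.119]},
    {"turn_vec":[0, 0, -0.119]},
    {"turn_vec":[0, 0, -0.119]},
    {},
    {},
  ],
)

```text
time: 1.37
tool_pos: [0.4584, 0.3741, 0.4045]
tool_rot: [-3.141, -0.0, -2.997]
contact_force: [-0.1, 0.5, -1.2]
opening: 0.0922
grip_force: 0.0
```

```bash
python3 - <<'E'
from h import *
import cv2,pickle
c=cam("wrist");cv2.imwrite("pics/w1.png",c["image"][:,:,::-1]);pickle.dump(c,open("w1.pkl","wb"))
print(c["fx"],c["cx"],c["cy"],c["pose"].round(3).tolist())
t=cam("top")
for n,u,v,z in[("tape",350,158,.048),("jar",244,153,.085),("parcel",452,262,.06)]:
    d=t["pose"][:3,:3]@[(u-t["cx"])/t["fx"],(v-t["cy"])/t["fy"],1];o=t["pose"][:3,3];p=o+d*(z-o[2])/d[2];print(n,p.round(3))
E
```

```text
309.70691628693146 315.60805489505816 202.74233553675677 [[-0.145, 0.953, 0.267, 0.387], [0.989, 0.14, 0.038, 0.363], [-0.001, 0.269, -0.963, 0.384], [0.0, 0.0, 0.0, 1.0]]
tape [ 0.756 -0.094  0.048]
jar [0.724 0.237 0.085]
parcel [ 0.459 -0.422  0.06 ]
```

View pics/w1.png

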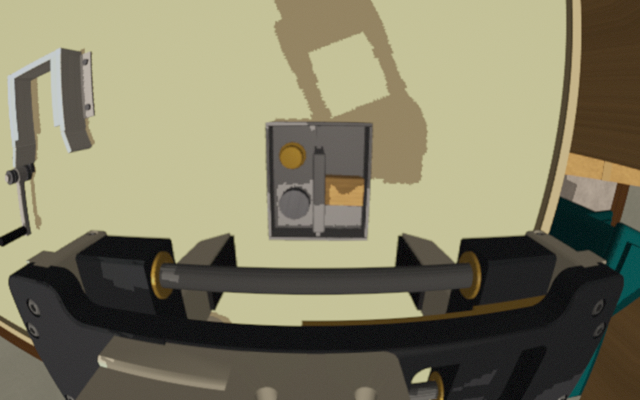

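```bash
python3 - <<'E'
from h import *
import pickle
from cell import robot, camrig
c=pickle.load(open("w1.pkl","rb"))
K=[[-.07,-.06,.04],[-.07,.06,.04],[.07,.06,.04],[.07,-.06,.04],[-.04,0,.091],[.04,0,.091]]
q,r=fit([(c,K,[(266,123),(371.5,123),(368,240),(270,240),(319.5,148),(318.5,236)])],[.46,.374,.147])
print(q,r.round(1).tolist())
# dock check in wrist view
dq=[.46953,-.04461,3.36885]
D=[[.141,-.0505,.05],[.141,.0505,.05],[-.016,.095,.06],[-.114,.1149,.096]]
print(proj(c,world(dq,D)).round(0).tolist())
o=robot.observe();T=R.from_euler("xyz",o["tool_rot"]).as_matrix()
print("d tool",T.T@(np.array([q[0],q[1],.239])-o["tool_pos"]),"yaw",o["tool_rot"][2],q[2]-np.pi)
E
```

```text
[0.45912454 0.37742942 0.14686135] [[-1.4, -0.6], [1.4, -0.5], [0.2, 0.5], [-0.9, 0.7], [-0.2, 5.8], [0.7, -3.0]]
[[50.0, 56.0], [13.0, 76.0], [6.0, 177.0], [-0.0, 241.0]]
d tool [-0.00124283  0.00311541  0.16564296] yaw -2.996523078101427 -2.9947313050390263
```

>>> nudge_tcp(
  moves=[
    {"trans":[0, 0.003, 0.03]},
    {"trans":[0, 0, 0.035]},
    {"trans":[0, 0, 0.035]},
    {"trans":[0, 0, 0.03]},
    {"trans":[0, 0, 0.02]},
    {"trans":[0, 0, 0.015]},
    {},
  ],
)

```text
time: 2.05
tool_pos: [0.457, 0.3766, 0.2362]
tool_rot: [-3.139, -0.006, -2.995]
contact_force: [-0.7, -0.9, 0.4]
opening: 0.092
grip_force: 0.0
```

>>> nudge_tcp(
  moves=[
    {},
    {},
    {},
    {},
    {},
    {},
    {},
    {},
  ],
  finger_gap=0,
  force=35,
)

```text
time: 2.72
tool_pos: [0.458, 0.3771, 0.2399]
tool_rot: [3.141, 0.0, -2.993]
contact_force: [-0.7, 0.3, -0.2]
opening: 0.0432
grip_force: 0.0
```

>>> nudge_tcp(
  moves=[
    {},
    {},
    {},
    {},
    {},
    {},
  ],
)

```text
time: 3.22
tool_pos: [0.458, 0.3771, 0.2397]
tool_rot: [-3.142, -0.0, -2.994]
contact_force: [-0.1, -0.8, -0.1]
opening: 0.0119
grip_force: 35.0
```

>>> nudge_tcp(
  moves=[
    {"trans":[0, 0, -0.005]},
    {"trans":[0, 0, -0.01]},
    {"trans":[0, 0, -0.005]},
    {},
  ],
)

```text
time: 3.55
tool_pos: [0.4583, 0.3773, 0.2612]
tool_rot: [3.141, 0.002, -2.993]
contact_force: [0.3, 0.4, -6.9]
opening: 0.0118
grip_force: 35.0
```

```bash
python3 - <<'E'
from h import *
from cell import robot, camrig
t,s=cam("top"),cam("side")
A=lambda l:np.array([285,185])+np.array(l)/4.5-.4
S=lambda l:np.array([315,150])+np.array(l)/6-.4
D=[[.141,-.0505,.05],[.141,.0505,.05],[-.016,.095,.06],[-.114,.1149,.096]]
q,r=fit([(t,D,A([(133,497),(286,477),(320,228),(337,68)])),(s,D,S([(667,357),(612,198),(276,128),(70,48)]))],[.47,-.04,3.37])
print("dock",q,r.round(1).tolist())
o=robot.observe();T=R.from_euler("xyz",o["tool_rot"]).as_matrix()
P=world(q,[-.1,0,.255])[0];print(P,T.T@(P-o["tool_pos"]),"dyaw",q[2]-np.pi*2-o["tool_rot"][2])
E
```

```text
dock [ 0.47196715 -0.04441665  3.36092622] [[-0.2, -0.8], [-0.1, -0.4], [0.5, 0.0], [0.1, 0.7], [0.3, 0.0], [0.9, -0.6], [-0.2, 0.0], [-0.4, 0.8]]
[ 0.56957142 -0.02265873  0.255     ] [-0.05134988 -0.41187686  0.00490955] dyaw 0.07110095600519273
```

>>> nudge_tcp(
  moves=[
    {"trans":[-0.002, -0.015, 0]},
    {"trans":[-0.004, -0.03, 0]},
    {"trans":[-0.004, -0.035, 0]},
    {"trans":[-0.005, -0.035, 0]},
    {"trans":[-0.005, -0.035, 0]},
    {"trans":[-0.005, -0.035, 0]},
    {"trans":[-0.005, -0.035, 0]},
    {"trans":[-0.005, -0.035, 0]},
  ],
)

```text
time: 4.32
tool_pos: [0.5303, 0.1279, 0.2595]
tool_rot: [-3.142, -0.001, -2.993]
contact_force: [0.6, 1.2, -6.9]
opening: 0.012
grip_force: 35.0
```

>>> nudge_tcp(
  moves=[
    {"trans":[-0.005, -0.035, 0]},
    {"trans":[-0.004, -0.035, 0]},
    {"trans":[-0.003, -0.035, 0]},
    {"trans":[-0.002, -0.025, 0]},
    {"trans":[-0.002, -0.017, 0]},
    {"trans":[0, -0.01, 0], "turn_vec":[0, 0, -0.03]},
    {"turn_vec":[0, 0, -0.04]},
    {},
  ],
)

```text
time: 4.98
tool_pos: [0.569, -0.0242, 0.2592]
tool_rot: [3.141, -0.001, -2.924]
contact_force: [0.4, -0.6, -7.2]
opening: 0.0116
grip_force: 35.0
```

```bash
python3 - <<'E'
from h import *
import cv2,pickle
c=cam("wrist");cv2.imwrite("pics/w2.png",c["image"][:,:,::-1]);pickle.dump(c,open("w2.pkl","wb"))
D=[[.141,-.0505,.05],[.141,.0505,.05],[0,-.0625,.05],[0,.0625,.05],[.03,-.0505,.05],[.03,.0505,.05],[-.016,.095,.06],[-.114,.1149,.096]]
print(proj(c,world([.47197,-.04442,3.36093],D)).round(0).tolist())
E
```

```text
[[390.0, -102.0], [245.0, -102.0], [419.0, 80.0], [217.0, 79.0], [400.0, 32.0], [236.0, 32.0], [164.0, 108.0], [129.0, 278.0]]
```

View pics/w2.png

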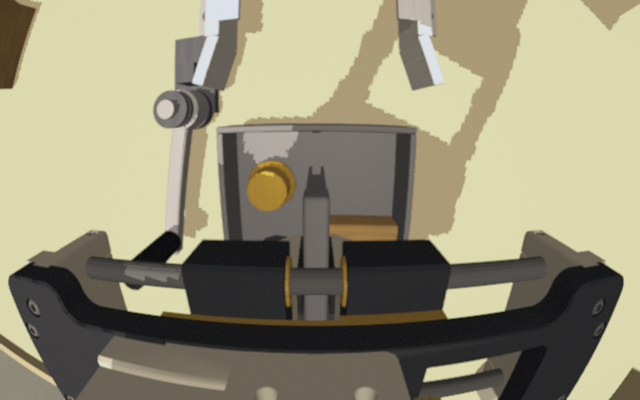

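>>> nudge_tcp(
  moves=[
    {"trans":[0, 0.0015, 0.006]},
    {"trans":[0, 0, 0.007]},
    {"trans":[0, 0, 0.0055]},
    {},
    {},
  ],
)

```text
time: 5.45
tool_pos: [0.5688, -0.0211, 0.2406]
tool_rot: [3.141, -0.001, -2.923]
contact_force: [0.3, 0.4, -6.8]
opening: 0.012
grip_force: 35.0
```

>>> nudge_tcp(
  moves=[
    {"trans":[0.008, 0, 0]},
    {"trans":[0.012, 0, 0]},
    {"trans":[0.012, 0, 0]},
    {"trans":[0.012, 0, 0]},
    {"trans":[0.008, 0, 0]},
    {"trans":[0.004, 0, 0]},
    {},
  ],
)

```text
time: 6.03
tool_pos: [0.5136, -0.0337, 0.2414]
tool_rot: [3.141, -0.0, -2.924]
contact_force: [-0.2, -0.4, -5.8]
opening: 0.0121
grip_force: 35.0
```

```bash
python3 - <<'E'
from h import *
from cell import robot, camrig
o=robot.observe();q=[.47197,-.04442,3.36093];d=R.from_euler("z",-q[2]).apply(o["tool_pos"]-[q[0],q[1],0]);print(d,o["tool_rot"][2]-q[2]+2*np.pi,R.from_euler("z",-q[2]).apply(o["contact_force"]))
E
```

```text
[-0.04293297 -0.00144843  0.24139101] -0.0015587598040660566 [ 0.3099672   0.32841975 -5.82685184]
```

>>> nudge_tcp(
  moves=[
    {"trans":[0.004, -0.0008, 0.0008]},
    {"trans":[0.01, 0, 0]},
    {"trans":[0.01, 0, 0]},
    {"trans":[0.01, 0, 0]},
    {"trans":[0.01, 0, 0]},
    {"trans":[0.006, 0, 0]},
    {},
  ],
)

```text
time: 6.62
tool_pos: [0.4649, -0.0452, 0.2404]
tool_rot: [3.141, -0.001, -2.924]
contact_force: [0.2, -1.2, -6.9]
opening: 0.0117
grip_force: 35.0
```

```bash
cat > st.py <<'E'
from h import *
from cell import robot, camrig
o=robot.observe();q=[.47197,-.04442,3.36093];r=R.from_euler("z",-q[2]);print("dock frame",r.apply(o["tool_pos"]-[q[0],q[1],0]).round(4),"dyaw",round(o["tool_rot"][2]-q[2]+2*np.pi,4),"F",r.apply(o["contact_force"]).round(1),"M",r.apply(o["torque"]).round(2))
E
python3 st.py
```

```text
dock frame [ 0.007  -0.0008  0.2404] dyaw -0.0014 F [ 0.1  1.2 -6.9] M [-0.06 -0.15  0.  ]
```

>>> nudge_tcp(
  moves=[
    {"trans":[0.008, 0, 0]},
    {"trans":[0.01, 0, 0]},
    {"trans":[0.01, 0, 0]},
    {"trans":[0.01, 0, 0]},
    {"trans":[0.01, 0, 0]},
    {"trans":[0.006, 0, 0]},
    {},
  ],
)

```text
time: 7.2
tool_pos: [0.4116, -0.0569, 0.2404]
tool_rot: [3.141, -0.001, -2.924]
contact_force: [-0.3, -0.9, -6.5]
opening: 0.0115
grip_force: 35.0
```

```bash
python3 st.py
```

```text
dock frame [ 0.0617 -0.0009  0.2404] dyaw -0.0018 F [ 0.5  0.8 -6.5] M [-0.07 -0.13 -0.04]
```

>>> nudge_tcp(
  moves=[
    {"trans":[0.002, 0, 0]},
    {"trans":[0.002, 0, 0]},
    {"trans":[0.002, 0, 0]},
    {"trans":[0.002, 0, 0]},
    {"trans":[0.002, 0, 0]},
    {},
  ],
)

```text
time: 7.7
tool_pos: [0.4028, -0.0589, 0.2403]
tool_rot: [3.141, -0.0, -2.923]
contact_force: [-0.1, -0.3, -6.0]
opening: 0.0116
grip_force: 35.0
```

```bash
python3 st.py
```

```text
dock frame [ 0.0706 -0.0009  0.2403] dyaw -0.0011 F [ 0.2  0.3 -6. ] M [-0.1  -0.11  0.04]
```

>>> nudge_tcp(
  moves=[
    {"trans":[0, 0, 0.0007]},
    {"trans":[0.001, 0, 0]},
    {"trans":[0.001, 0, 0]},
    {"trans":[0.001, 0, 0]},
    {},
    {},
  ],
)

```text
time: 8.2
tool_pos: [0.401, -0.0595, 0.2401]
tool_rot: [-3.141, 0.003, -2.924]
contact_force: [3.2, 3.2, -6.7]
opening: 0.012
grip_force: 35.0
```

```bash
python3 st.py
```

```text
dock frame [ 0.0726 -0.0007  0.2401] dyaw -0.0015 F [-3.9 -2.4 -6.7] M [-0.59  0.87  0.04]
```

>>> nudge_tcp(
  moves=[
    {"trans":[0, 0, 0.001]},
    {"trans":[0.001, 0, 0]},
    {},
    {},
  ],
)

```text
time: 8.53
tool_pos: [0.4007, -0.0596, 0.2398]
tool_rot: [-3.14, 0.005, -2.924]
contact_force: [6.3, 7.2, -0.6]
opening: 0.0118
grip_force: 35.0
```

```bash
python3 st.py
```

```text
dock frame [ 0.0729 -0.0007  0.2398] dyaw -0.0017 F [-7.7 -5.7 -0.6] M [-1.03  1.06  0.11]
```

>>> nudge_tcp(
  moves=[
    {"trans":[0.001, 0, 0.0007]},
    {"trans":[0.001, 0, 0]},
    {},
    {},
  ],
)

```text
time: 8.87
tool_pos: [0.3999, -0.0597, 0.2398]
tool_rot: [-3.14, 0.01, -2.925]
contact_force: [11.6, 12.5, 4.8]
opening: 0.012
grip_force: 35.0
```

```bash
python3 st.py
```

```text
dock frame [ 0.0737 -0.0008  0.2398] dyaw -0.0024 F [-14.1  -9.7   4.8] M [-1.84  1.92  0.09]
```

>>> nudge_tcp(
  moves=[
    {},
    {},
    {},
    {},
    {},
  ],
  finger_gap=0.04,
)

```text
time: 9.28
tool_pos: [0.3972, -0.0604, 0.2381]
tool_rot: [-3.142, 0.0, -2.924]
contact_force: [0.2, 0.5, 0.6]
opening: 0.0382
grip_force: 0.0
```

>>> nudge_tcp(
  moves=[
    {"trans":[0, 0, -0.01]},
    {"trans":[0, 0, -0.025]},
    {"trans":[0, 0, -0.03]},
    {"trans":[0, 0, -0.03]},
    {"trans":[-0.02, 0, -0.02]},
    {"trans":[-0.03, 0, 0]},
    {"trans":[-0.02, 0, 0]},
    {},
  ],
)

```text
time: 9.95
tool_pos: [0.4682, -0.0449, 0.3535]
tool_rot: [-3.14, 0.003, -2.923]
contact_force: [-0.7, -0.0, -0.3]
opening: 0.0403
grip_force: 0.0
```

```bash
python3 - <<'E'
from h import *
import cv2,pickle
c=cam("wrist");cv2.imwrite("pics/w3.png",cv2.resize(c["image"][:260,160:480,::-1],None,fx=2.3,fy=2.3,interpolation=2));pickle.dump(c,open("w3.pkl","wb"))
E
python3 st.py
```

```text
dock frame [ 0.0055 -0.0006  0.3528] dyaw -0.0002 F [ 1.2  0.6 -0.5] M [-0.04 -0.01 -0.03]
```

View pics/w3.png

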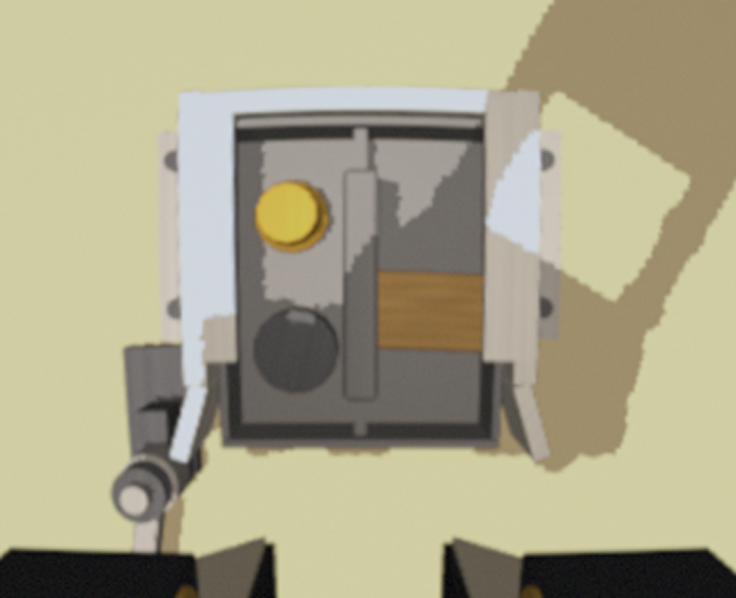

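```bash
python3 - <<'E'
from h import *
import pickle
c=pickle.load(open("w3.pkl","rb"));q=[.47197,-.04442,3.36093]
D=[[.141,-.0505,.05],[.141,.0505,.05],[.141,0,.04],[.001,-.06,.04],[.001,.06,.04],[.001,0,.04],[-.016,.095,.06],[0,.07,.05]]
P=proj(c,world(q,D));print(((P-[160,0]+.5)*2.3).round(0).tolist())
E
```

```text
[[488.0, 114.0], [232.0, 114.0], [360.0, 115.0], [500.0, 450.0], [220.0, 450.0], [360.0, 450.0], [133.0, 502.0], [193.0, 458.0]]
```

>>> nudge_tcp(
  moves=[
    {"trans":[-0.025, 0, 0]},
    {"trans":[-0.025, 0, 0.01]},
    {"trans":[0, 0, 0.03]},
    {"trans":[0, 0, 0.035]},
    {"trans":[0, 0, 0.03]},
    {"trans":[0, 0, 0.025]},
    {"trans":[0, 0, 0.014]},
    {},
  ],
  finger_gap=0,
  force=20,
)

```text
time: 10.67
tool_pos: [0.5123, -0.0344, 0.2058]
tool_rot: [3.138, -0.007, -2.924]
contact_force: [-0.7, -0.1, -0.6]
opening: 0.0005
grip_force: 0.0
```

```bash
python3 st.py
```

```text
dock frame [-0.0415 -0.001   0.2058] dyaw -0.0016 F [ 0.7 -0.  -0.6] M [-0.08 -0.03  0.06]
```

>>> nudge_tcp(
  moves=[
    {"trans":[0.006, 0, 0]},
    {"trans":[0.008, 0, 0]},
    {"trans":[0.006, 0, 0]},
    {"trans":[0.004, 0, 0]},
    {"trans":[0.002, 0, 0]},
    {},
  ],
)

```text
time: 11.17
tool_pos: [0.4887, -0.0401, 0.2097]
tool_rot: [-3.141, 0.001, -2.924]
contact_force: [0.7, 0.2, -0.6]
opening: 0.0003
grip_force: 0.0
```

```bash
python3 st.py
```

```text
dock frame [-0.0173 -0.0006  0.2097] dyaw -0.0015 F [-0.7  0.  -0.6] M [ 0.02 -0.    0.02]
```

>>> nudge_tcp(
  moves=[
    {"trans":[0.002, 0, 0]},
    {"trans":[0.002, 0, 0]},
    {"trans":[0.002, 0, 0]},
    {"trans":[0.001, 0, 0]},
    {},
  ],
)

```text
time: 11.58
tool_pos: [0.4821, -0.0414, 0.2089]
tool_rot: [3.141, -0.0, -2.923]
contact_force: [0.3, 0.4, -0.3]
opening: 0.0005
grip_force: 0.0
```

```bash
python3 st.py
```

```text
dock frame [-0.0105 -0.0007  0.2089] dyaw -0.0011 F [-0.4 -0.3 -0.3] M [-0.03 -0.02 -0.02]
```

>>> nudge_tcp(
  moves=[
    {"trans":[0.001, 0, 0]},
    {"trans":[0.001, 0, 0]},
    {},
  ],
)

```text
time: 11.83
tool_pos: [0.4811, -0.0417, 0.2092]
tool_rot: [-3.141, 0.003, -2.924]
contact_force: [4.8, 3.3, -2.1]
opening: 0.0008
grip_force: 2.5
```

```bash
python3 st.py
```

```text
dock frame [-0.0095 -0.0007  0.2092] dyaw -0.0016 F [-5.4 -2.2 -2.1] M [-0.33  0.89 -0.01]
```

>>> nudge_tcp(
  moves=[
    {"trans":[0.001, 0, 0]},
    {"trans":[0.001, 0, 0]},
    {"trans":[0.001, 0, 0]},
    {},
    {},
  ],
)

```text
time: 12.25
tool_pos: [0.48, -0.042, 0.2099]
tool_rot: [-3.14, 0.009, -2.924]
contact_force: [11.7, 7.4, -3.0]
opening: 0.0004
grip_force: 6.7
```

```bash
python3 st.py
```

```text
dock frame [-0.0083 -0.0007  0.2099] dyaw -0.0022 F [-13.   -4.7  -3. ] M [-0.98  2.34 -0.03]
```

>>> nudge_tcp(
  moves=[
    {"trans":[0.001, 0, 0]},
    {"trans":[0.001, 0, 0]},
    {},
    {},
  ],
)

```text
time: 12.58
tool_pos: [0.4792, -0.0422, 0.2105]
tool_rot: [-3.139, 0.013, -2.925]
contact_force: [16.6, 11.1, -3.9]
opening: 0.0006
grip_force: 9.4
```

```bash
python3 st.py
```

```text
dock frame [-0.0076 -0.0006  0.2105] dyaw -0.0026 F [-18.6  -7.2  -3.9] M [-1.34  3.29 -0.01]
```

>>> nudge_tcp(
  moves=[
    {"trans":[-0.015, 0, 0]},
    {"trans":[-0.02, 0, 0]},
    {"trans":[0, 0, -0.03]},
    {"trans":[0, 0, -0.035]},
    {"trans":[0, 0, -0.035]},
    {"trans":[-0.025, -0.025, 0]},
    {"trans":[-0.025, -0.035, 0]},
    {"trans":[-0.02, -0.035, 0]},
  ],
  finger_gap=0.06,
  force=25,
)

```text
time: 13.25
tool_pos: [0.5987, -0.1121, 0.3104]
tool_rot: [-3.141, 0.002, -2.921]
contact_force: [-0.1, -0.0, 0.0]
opening: 0.0489
grip_force: 0.0
```

>>> nudge_tcp(
  moves=[
    {"trans":[0, -0.02, 0], "turn_vec":[0, 0, 0.12]},
    {"turn_vec":[0, 0, 0.12]},
    {"turn_vec":[0, 0, 0.12]},
    {"turn_vec":[0, 0, 0.12]},
    {"turn_vec":[0, 0, 0.12]},
    {"turn_vec":[0, 0, 0.12]},
    {"turn_vec":[0, 0, 0.12]},
    {"turn_vec":[0, 0, 0.12]},
  ],
)

```text
time: 13.92
tool_pos: [0.6017, -0.1316, 0.3087]
tool_rot: [-3.141, -0.001, 2.394]
contact_force: [0.4, -0.0, 0.6]
opening: 0.0601
grip_force: 0.0
```

>>> nudge_tcp(
  moves=[
    {"turn_vec":[0, 0, 0.12]},
    {"turn_vec":[0, 0, 0.12]},
    {"turn_vec":[0, 0, 0.12]},
    {"turn_vec":[0, 0, 0.12]},
    {"turn_vec":[0, 0, 0.12]},
    {"turn_vec":[0, 0, 0.12]},
    {"turn_vec":[0, 0, 0.09]},
    {},
  ],
)

```text
time: 14.58
tool_pos: [0.6017, -0.1316, 0.3088]
tool_rot: [-3.141, -0.0, 1.587]
contact_force: [0.7, 1.1, -0.4]
opening: 0.06
grip_force: 0.0
```

```bash
python3 - <<'E'
import st
from h import *
o=st.o
P=world(st.q,[-.114,.1149,.234])[0];T=R.from_euler("xyz",o["tool_rot"]).as_matrix();print("d tool",(T.T@(P-o["tool_pos"])).round(4),P)
E
```

```text
dock frame [-0.1077  0.1133  0.3088] dyaw 4.5089 F [-0.9 -0.9 -0.4] M [ 0.06 -0.04 -0.03]
d tool [-0.0003  0.0066  0.0748] [ 0.60823904 -0.13176276  0.234     ]
```

>>> nudge_tcp(
  moves=[
    {"trans":[0, 0.0065, 0]},
    {"trans":[0, 0, 0.025]},
    {"trans":[0, 0, 0.025]},
    {"trans":[0, 0, 0.015]},
    {"trans":[0, 0, 0.007]},
    {},
  ],
)

```text
time: 15.08
tool_pos: [0.6082, -0.1313, 0.2351]
tool_rot: [-3.138, -0.001, 1.592]
contact_force: [0.2, 0.2, -0.6]
opening: 0.0599
grip_force: 0.0
```

>>> nudge_tcp(
  moves=[
    {},
    {},
    {},
    {},
    {},
    {},
    {},
    {},
  ],
  finger_gap=0,
  force=25,
)

```text
time: 15.75
tool_pos: [0.6083, -0.1315, 0.2373]
tool_rot: [3.141, 0.0, 1.59]
contact_force: [-0.7, -0.4, 2.9]
opening: 0.0174
grip_force: 25.0
```

```bash
python3 st.py
```

```text
dock frame [-0.1141  0.1146  0.2373] dyaw 4.5121 F [0.8 0.2 2.9] M [-0.   -0.16  0.04]
```

>>> nudge_tcp(
  moves=[
    {"trans":[0.011, -0.0006, 0], "turn_vec":[0, 0, -0.11]},
    {"trans":[0.011, -0.0006, 0], "turn_vec":[0, 0, -0.11]},
    {"trans":[0.011, -0.0006, 0], "turn_vec":[0, 0, -0.11]},
    {"trans":[0.011, -0.0006, 0], "turn_vec":[0, 0, -0.11]},
    {"trans":[0.011, -0.0006, 0], "turn_vec":[0, 0, -0.11]},
    {"trans":[0.011, -0.0006, 0], "turn_vec":[0, 0, -0.11]},
    {},
  ],
)

```text
time: 16.33
tool_pos: [0.5856, -0.0696, 0.2373]
tool_rot: [-3.141, 0.001, 2.255]
contact_force: [1.5, -3.6, -2.3]
opening: 0.0177
grip_force: 25.0
```

```bash
cat > g.py <<'E'
import st,numpy as np
p=st.r.apply(st.o["tool_pos"]-[st.q[0],st.q[1],0])-[-.016,.095,0]
print("gate",np.arctan2(p[1],p[0])%(2*np.pi)-np.pi+.2,"rad",np.hypot(*p[:2]),"toolgate",round(st.o["tool_rot"][2]-1.591,3))
E
python3 g.py
```

```text
dock frame [-0.1054  0.0493  0.2373] dyaw 5.1774 F [-0.7  3.8 -2.3] M [0.64 0.03 0.06]
gate 0.6723559550272411 rad 0.1004394026716748 toolgate 0.664
```

>>> nudge_tcp(
  moves=[
    {"trans":[0.011, -0.0006, 0], "turn_vec":[0, 0, -0.11]},
    {"trans":[0.011, -0.0006, 0], "turn_vec":[0, 0, -0.11]},
    {"trans":[0.011, -0.0006, 0], "turn_vec":[0, 0, -0.11]},
    {"trans":[0.011, -0.0006, 0], "turn_vec":[0, 0, -0.11]},
    {"trans":[0.011, -0.0006, 0], "turn_vec":[0, 0, -0.11]},
    {"trans":[0.011, -0.0006, 0], "turn_vec":[0, 0, -0.11]},
    {"trans":[0.011, -0.0006, 0], "turn_vec":[0, 0, -0.11]},
    {},
  ],
)

```text
time: 17.0
tool_pos: [0.5202, -0.034, 0.2374]
tool_rot: [3.141, 0.002, 3.02]
contact_force: [5.5, 1.1, -6.0]
opening: 0.0175
grip_force: 25.0
```

```bash
python3 g.py
```

```text
dock frame [-0.0493  0.0003  0.2374] dyaw 5.9425 F [-5.6  0.2 -6. ] M [ 0.04  0.79 -0.04]
gate 1.4325742092460894 rad 0.1004192757328426 toolgate 1.429
```

>>> nudge_tcp(
  moves=[
    {"trans":[0.01, -0.0005, 0], "turn_vec":[0, 0, -0.1]},
    {"trans":[0.008, -0.0003, 0], "turn_vec":[0, 0, -0.08]},
    {"trans":[0.004, -0.0001, 0], "turn_vec":[0, 0, -0.04]},
    {"trans":[0.004, -0.0001, 0], "turn_vec":[0, 0, -0.04]},
    {},
    {},
  ],
)

```text
time: 17.5
tool_pos: [0.4956, -0.0341, 0.2373]
tool_rot: [3.141, 0.003, -3.01]
contact_force: [5.2, 3.5, -0.8]
opening: 0.0175
grip_force: 25.0
```

```bash
python3 g.py
```

```text
dock frame [-0.0253 -0.0049  0.2373] dyaw -0.0882 F [-5.8 -2.3 -0.8] M [-0.49  0.81 -0.12]
gate 1.6778807270692802 rad 0.10033372179994533 toolgate -4.601
```

Remaining about 0.09 rad; approach the stop with small steps.

>>> nudge_tcp(
  moves=[
    {"trans":[0.003, -0.0001, 0], "turn_vec":[0, 0, -0.03]},
    {"trans":[0.003, -0.0001, 0], "turn_vec":[0, 0, -0.03]},
    {"trans":[0.002, 0, 0], "turn_vec":[0, 0, -0.02]},
    {},
    {},
  ],
)

```text
time: 17.92
tool_pos: [0.4878, -0.0355, 0.2373]
tool_rot: [3.141, 0.002, -2.93]
contact_force: [3.4, 4.6, -1.1]
opening: 0.0174
grip_force: 25.0
```

```bash
python3 g.py
```

```text
dock frame [-0.0174 -0.0053  0.2373] dyaw -0.0082 F [-4.3 -3.8 -1.1] M [-0.62  0.76 -0.12]
gate 1.7572863239563687 rad 0.10031124519208882 toolgate -4.521
```

>>> nudge_tcp(
  moves=[
    {"trans":[0.001, 0, 0], "turn_vec":[0, 0, -0.01]},
    {"trans":[0.001, 0, 0]},
    {"trans":[0.001, 0, 0]},
    {},
    {},
  ],
)

```text
time: 18.33
tool_pos: [0.4856, -0.0359, 0.2373]
tool_rot: [3.141, 0.005, -2.921]
contact_force: [8.2, 6.2, -3.0]
opening: 0.0179
grip_force: 25.0
```

```bash
python3 g.py
```

```text
dock frame [-0.0151 -0.0053  0.2373] dyaw 0.0017 F [-9.4 -4.3 -3. ] M [-0.88  1.35  0.03]
gate 1.7796758142421776 rad 0.10031648602418079 toolgate -4.512
```

>>> nudge_tcp(
  moves=[
    {"trans":[0.001, 0, 0]},
    {"trans":[0.001, 0, 0]},
    {},
    {},
    {},
  ],
  force=40,
)

```text
time: 18.75
tool_pos: [0.4846, -0.0361, 0.2374]
tool_rot: [-3.141, 0.008, -2.921]
contact_force: [14.0, 10.2, -7.6]
opening: 0.0172
grip_force: 40.0
```

```bash
python3 g.py
python3 - <<'E'
from h import *
import cv2
c=cam("wrist")["image"][:,:,::-1];t=cam("top")["image"][180:310,270:390,::-1]
im=np.zeros((560,790,3),np.uint8);a=cv2.resize(c[:330,130:510],None,fx=1.15,fy=1.15);im[:a.shape[0],:a.shape[1]]=a
b=cv2.resize(t,None,fx=2.9,fy=2.9,interpolation=2);im[:b.shape[0],440:440+b.shape[1]]=b
cv2.imwrite("pics/w4.png",im)
E
```

```text
dock frame [-0.0141 -0.0053  0.2374] dyaw 0.0017 F [-15.9  -6.9  -7.6] M [-1.14  2.18  0.15]
gate 1.7899183879742553 rad 0.1003565143055568 toolgate -4.512
```

View pics/w4.png

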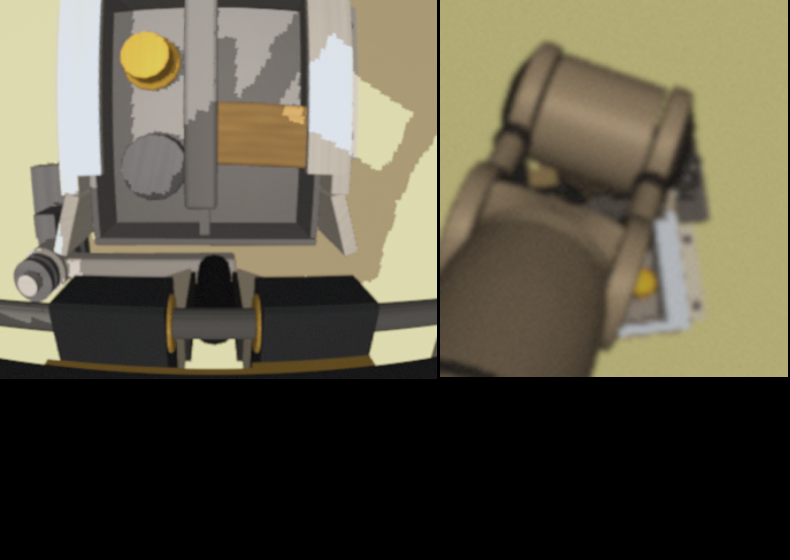

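The caddy is home with the socket, weight and carton inside. The arm lies across the mouth, parallel to the caddy front, and the post is pinched with about 16 N of push, so it is on its stop.

```bash
python3 -c "
from cell import robot, camrig;print(robot.hand_in())"
```

```text
the job is handed in; nothing more can be done
None
```

I slid the caddy into the dock up against the back stop with its three parts inside, then swung the gate arm to its stop and handed the job in at about 19 s with the gripper still holding the post; the parcel, jar and tape roll were not touched.

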